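Screw a slotted rest head snug and in line, then lay the parallel in it

ROBOT

A 6-joint arm with a two-finger parallel gripper is mounted at the origin on a cart in front of the work surface, level with it; the furniture and walls round the work are solid. World frame = base frame: x ahead of the robot, y to its left, z up, the work surface at z = 0. Lengths are in m, angles in degrees, forces in N, time in s.
With the tool pointing down it reaches from about 0.4 to 0.825 m from the base axis. Payload 7 kg.
Tool frame: the origin (TCP) lies on the mounting face of the last link; the fingertips stand 173 mm ahead of it and the grasp point (between the pads) lies 155 mm ahead of it (robot.grasp_offset is the distance from the TCP to the grasp point, in m); z points along the fingers, y is the line along which they close (so a half turn about z gives the same grasp; the last joint's range is limited). The gripper opens to 85 mm and grips with 20 to 120 N. Pads are 22 mm wide; open, the fingers measure 114 mm over their backs; the gripper's body (76 mm by 85 mm) begins 54 mm behind the grasp point. The pads swing forward as they close: fully open they stand 13 mm farther back than shut.
Start: joints at [84.517, 20.546, 0.682, 0, -70.136, -16.507], TCP at [0.253, 0.626, 0.405] pointing down, gripper open.
Joint ranges: [-176.03, 176.03], [-82.01, 121.73], [-58.28, 71.71], [-173.87, 95.51], [-174.79, -0.11], [-173.66, 173.66]. Speed limits (degrees/s): [136.94, 136.94, 172.46, 180, 180, 180].

INTERFACE

Orientations are given as [roll, pitch, yaw] about the fixed x, y, z axes, in that order (R = Rz(yaw) Ry(pitch) Rx(roll)).
In Python, from workcell import robot, viewer gives the robot as it stands. The module is installed in compiled form; this text tells all that it offers.
- The arm moves only by the shell command python3 -m creep 'ROWS' [FORCE]. ROWS is JSON, a list that holds one entry, the list of rows, each a list of 7 numbers: the shift along the tool's x, y, z normalised to -1 to 1, where 1 is 0.15 m, then the turn, a rotation vector about the tool's x, y, z normalised to -1 to 1, where 1 is pi rad, then the gripper command: -1 is fully open, 1 is shut, values between are in proportion. A call has 1 to 20 rows; each row is the pose to reach, as a shift and turn from the pose commanded when the call began, along the tool's axes at that moment, turning the shorter way round; what a row does not reach only later rows make up. A row lasts 1/12 s, in which the tool goes at most 41.7 mm and 7.16 degrees, less where a joint would pass 70% of its speed; a pose out of reach is approached as far as the arm can. A call with a number of a shift or a turn outside -1 to 1 is refused whole. A call with a gripper value outside its range is refused whole. The fingers move at their own pace and stop on an object; FORCE is the grip in N (left out, the last holds). Time passes only in rows, so rows that repeat a pose let the fingers close. It gives the time, the measured TCP pose, the force, the opening and the grip force at its end, in the units of the state.
- robot.sense(): the state, without advancing time (a new reading comes with each control period).
- viewer.snapshot(name): name is "scene" or "side" or "wrist"; returns the picture (384x512x3 uint8, blue, green, red); there is no depth.
- viewer.camera_model(name): a dict with "K" (3x3 intrinsics, pixels), "R" (3x3) and "t" (3): a world point X has camera coordinates R X + t; the wrist camera has in their place "tool_from_camera" (4x4, takes a point from camera to tool coordinates, whose origin is the TCP and whose axes are the flange's). Camera axes: x right, y down, z forward; pixel columns grow to the right and rows downward; lengths in m; the calibration is good to about 2 mm. A picture is of the moment at which its call begins: read the wrist's pose just before it. camera_model takes no time and is no camera call.
- robot.close_job(): hands the job in; it is judged then, once.
The state is a dict: "clock": time; "joint_pos": joint angles; "joint_velocities": joint speeds; "joint_efforts": joint torques, N m; "position": TCP position; "ee_rot": TCP orientation; "wrist_force": force on the tool from outside, world axes, zero at the start; "wrist_torque": the same for the moment, N m; "opening": finger opening in m; "grip_force": force on a finger pad.
Only numpy, scipy, OpenCV 4.12 (cv2) and the standard library are available. Lean on these libraries where they do the work, as an engineer would, in place of code of your own. Each camera call takes 0.05 s, during which the arm holds its last target. There are 200 camera calls.

TASK

Screw the loose square rest head down clockwise until it is just snug on its orange washer, then go on only to the first position where one of its crossed slots lines up with the slot of the fixed rest, without over-tightening it, and let go. Then lay the pale parallel bar in the two rests so that it lies down in both slots, about equally far over both ends. Leave the ring gauge, the setup block and the brass hub where they are.

Things in the scene. Friction and masses are not known exactly. Their poses are not given: they have to be found in the camera images.
- rest_fixture: Fixed dark steel plate 70 x 185 x 14 mm with two square aluminium rests 115 mm apart on its centre line: the fixed rest at its -y end, the screw-on rest head at its +y end. Origin at the centre of the plate's underside, z up, y from the fixed rest to the rest head. Between the rests there are only four screw heads (top at 18 mm)
- fixed_rest (a point): centre of the slot floor of the fixed rest, 47 mm above the surface plate. The rest is a 48 x 48 mm block, underside at 33 mm, with one slot, 25 mm wide and 12 mm deep, open at both ends, along the fixture's y; top at 59 mm. Axes as the fixture's
- rest_head: screw-on aluminium rest head, 48 x 48 mm, 26 mm high: solid lower 14 mm, above it four corner posts that leave two crossed slots, each 25 mm wide, 12 mm deep, along its x and y. Origin at the centre of its underside (35 to 36 mm up at the start) on the upright thread axis, 57.5 mm along +y from the fixture's origin. Right-hand thread, 3 mm a turn: clockwise from above is down. Grip it across two flats
- head_slots (a point): crossing of the head's slots, on their floor, 14 mm above the head's origin; x and y lie along the slots. Turning the head takes 0.05 N m or less at first. Somewhere within the first half turn it meets the washer; then friction climbs by about 0.1 N m per rad; snug is 0.1 to 0.15 N m. It is friction: it opposes the last small motion, so feel it while creeping clockwise (an overshoot reverses it)
- washer: orange ring washer, 42 mm across, 4 mm thick, loose on a sprung collar under the rest head; only its edge shows. Origin at the centre of its underside. The head's height at first touch is not known closely enough to go by. Past touch it is pressed with about 9 N more per rad. A quarter turn past snug does no harm, three eighths of a turn past snug over-tightens; the head stays where it is left
- bar_seat (a point): point on the fixture half way between the rests at the height of the fixed slot floor (47 mm): here the centre of the bar's underside belongs. (Mind the measuring machine: its ram hangs down to 0.1 m or less over x 0.55 to 0.65, y -0.2 to -0.35)
- bar: pale beige parallel bar, loose, 170 mm long (its y), 20 mm wide (its x), 22 mm high, lying on the grey felt mat (its top 2 mm above the surface plate); origin at the centre of its underside. Either end may go to either rest
- ring_gauge: bystander: steel ring gauge, 58 mm across, 18 mm high; origin at the centre of its underside
- setup_block: bystander: grey steel setup block with holes, 51 x 76 x 25 mm; origin at the centre of its underside
- brass_hub: bystander: brass-coloured flanged hub, 32 mm across, 22 mm high; origin at the centre of its underside
There are look-alikes about, which are no part of the job. Of the things that look like the rest_fixture, the larger one is meant.

How it is judged:
By the outcome, as a careful person would: the job done as asked, in the order asked, and still so for the second after the job is handed in, with the robot touching nothing.
It also fails if it takes over 72 s, if anything falls off the work surface, if the arm or the gripper's body presses on something with over 40 N, if the wrist force passes 120 N, or if a joint passes its speed limit or range.

## Working session

There is one attempt and no reset: what is moved stays moved. The work goes in short steps, Python scripts to look and compute and a shell command to move; the robot and the scene stay as the last step left them, time stands still between calls to the robot, and variables do not carry over. Pictures are saved under pics/ and viewed, at most 10 in all, crops included, and the job is handed in when it is done.

```bash
mkdir -p pics; cat > h.py <<'E'
import numpy as np,cv2,json
from workcell import robot,viewer
from scipy.spatial.transform import Rotation as Ro
def cam(n,s=None):
    m=viewer.camera_model(n);K=np.array(m["K"])
    if n!="wrist": return K,np.array(m["R"]),np.array(m["t"])
    s=s or robot.sense();T=np.eye(4);T[:3,:3]=Ro.from_euler('xyz',s["ee_rot"],degrees=True).as_matrix();T[:3,3]=s["position"]
    W=np.linalg.inv(T@np.array(m["tool_from_camera"]));return K,W[:3,:3],W[:3,3]
def px2w(n,u,v,z,c=None):
    K,R,t=c or cam(n);d=R.T@np.linalg.solve(K,[u,v,1.]);o=-R.T@t
    return o+d*(z-o[2])/d[2]
def w2px(n,X,c=None):
    K,R,t=c or cam(n);p=K@(R@np.asarray(X,float)+t);return p[:2]/p[2]
def to_row(target,yaw,grip=None):
    # tool target: grasp point pos, yaw of tool (pointing down)
    pass
E
python3 - <<'E'
from h import *
s=robot.sense();print(s)
a=viewer.snapshot("scene");b=viewer.snapshot("side");c=viewer.snapshot("wrist")
for n,i in zip("abc",(a,b,c)):cv2.imwrite(f"pics/{n}.png",i)
cv2.imwrite("pics/all.png",cv2.resize(a,(800,600),interpolation=cv2.INTER_CUBIC))
cv2.imwrite("pics/bc.png",cv2.resize(np.hstack([b,c]),(800,300)))
for n in("scene","side","wrist"):
  K,R,t=cam(n);print(n,K[0,0],(-R.T@t).round(3),R[2].round(3))
E
```

```text
{'clock': 0.0, 'joint_pos': array([ 8.45154829e+01,  2.05944680e+01,  6.35034703e-01, -2.04865882e-02,
       -7.01359100e+01, -1.65066427e+01]), 'joint_velocities': array([ 0.01066347,  0.05105387, -0.15335001, -0.00407514,  0.04196965,
       -0.01991101]), 'joint_efforts': array([ 6.57160854e-04, -5.83312941e+01,  2.93425763e+01,  6.93661362e+00,
       -5.97181657e-03,  2.17473945e-05]), 'position': array([0.25269426, 0.62572399, 0.40373762]), 'ee_rot': array([ 1.79903114e+02, -8.62744826e-03, -2.19981297e+01]), 'wrist_force': array([0.12443998, 0.43998143, 0.09877368]), 'wrist_torque': array([ 0.04391927, -0.02462834,  0.03068752]), 'grip_force': 0.0, 'opening': 0.08543305671130308}
scene 499.0245915626412 [-0.617 -1.195  0.878] [ 0.652  0.617 -0.441]
side 463.5309481074761 [ 1.297 -1.059  0.601] [-0.539  0.74  -0.402]
wrist 338.720150737956 [0.326 0.595 0.373] [-0.287  0.115 -0.951]
```

View pics/all.png

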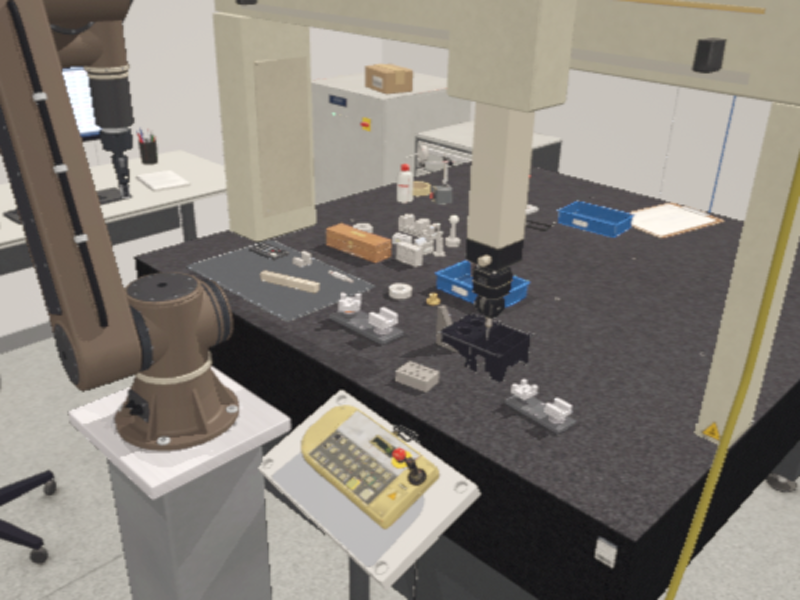

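View pics/bc.png

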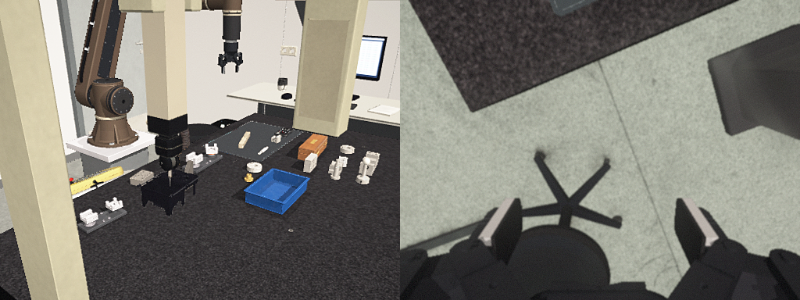

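The scene picture (800x600) shows:
- Fixture candidates: A at (368,318), B at (541,406), which is nearer the camera.
- Bar candidates: the pale bar on the mat at (290,281) and a thin small piece at (342,276).
- Ring gauge at (400,291), hub at (433,299), setup block at (417,375).
- Measuring ram at (490,290).

Next is a measured close crop.

```bash
python3 - <<'E'
from h import *
a=cv2.imread("pics/a.png");b=cv2.imread("pics/b.png")
f=lambda i,x,y,w,h,W,H:cv2.resize(i[y:y+h,x:x+w],(W,H),interpolation=cv2.INTER_CUBIC)
# scene A (fixture), scene B, bar, side A
o=np.vstack([np.hstack([f(a,205,180,66,50,400,300),f(a,315,235,66,50,400,300)]),np.hstack([f(a,150,155,88,66,400,300),f(b,220,160,80,60,400,300)])])
cv2.imwrite("pics/crops.png",o)
k=.64
for n,(u,v,z) in dict(Ahead=(349,298,.06),Afix=(383,316,.06),Bhead=(524,385,.05),Bfix=(558,404,.05),bar1=(262,276,.024),bar2=(318,288,.024),ring=(400,289,.018),hub=(433,297,.02),blk=(417,373,.025)).items():
  print(n,px2w("scene",u*k,v*k,z).round(3))
E
```

```text
Ahead [0.511 0.071 0.06 ]
Afix [ 0.504 -0.053  0.06 ]
Bhead [ 0.513 -0.449  0.05 ]
Bfix [ 0.506 -0.536  0.05 ]
bar1 [0.481 0.383 0.024]
bar2 [0.541 0.225 0.024]
ring [0.702 0.086 0.018]
hub [ 0.727 -0.008  0.02 ]
blk [ 0.421 -0.242  0.025]
```

View pics/crops.png

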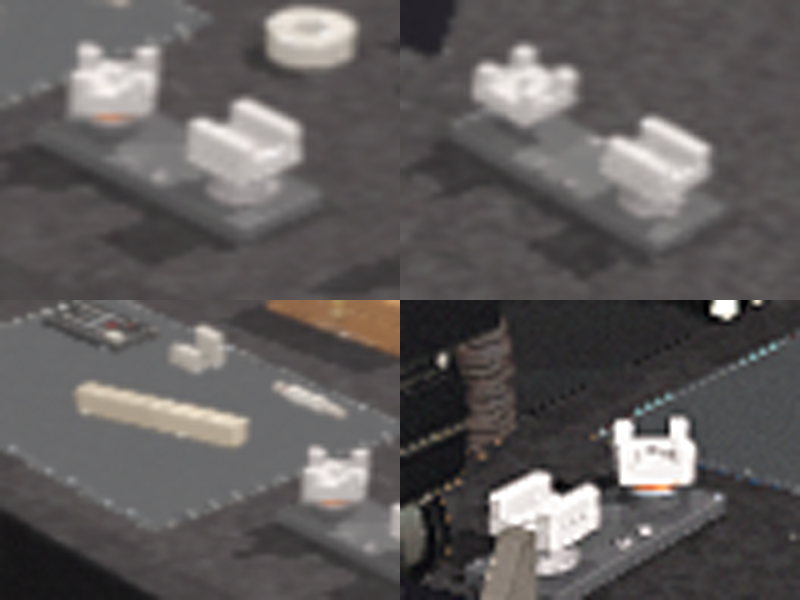

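The larger fixture is A: the rests measure about 0.12 m apart against 0.087 m for B, and the orange washer shows under its head. In the crops the A head is at top left (112,85), turned roughly 30-45° from the slot, with its fixed rest at (245,150). The pale bar is at (160,412) on the mat. I'll travel above the head and turn the wrist in advance so it has clockwise range.

```bash
R='[0.985,0.91,0.23,0,0,0,-1]'
python3 -m creep '[[[0.985,0.91,0.23,0,0,0,-1],[0.985,0.91,0.23,0,0,0,-1],[0.985,0.91,0.23,0,0,0,-1],[0.985,0.91,0.23,0,0,0,-1],[0.985,0.91,0.23,0,0,0,-1],[0.985,0.91,0.23,0,0,0,-1]]]'
python3 -m creep '[[[0.985,0.91,0.23,0,0,0,-1],[0.985,0.91,0.23,0,0,0,-1],[0.985,0.91,0.23,0,0,0,-1],[0.985,0.91,0.23,0,0,0,-1],[0.985,0.91,0.23,0,0,0,-1],[0.985,0.91,0.23,0,0,0,-1]]]'
python3 - <<'E'
from h import *
s=robot.sense();print(s["position"],s["ee_rot"],s["joint_pos"].round(1))
cv2.imwrite("pics/w1.png",viewer.snapshot("wrist"));json.dump({k:np.array(s[k]).tolist() for k in("position","ee_rot")},open("w1.json","w"))
E
python3 -m creep '[[[0.985,0.91,0.23,0,0,-0.5,-1],[0.985,0.91,0.23,0,0,-0.5,-1],[0.985,0.91,0.23,0,0,-0.5,-1],[0.985,0.91,0.23,0,0,-0.5,-1],[0.985,0.91,0.23,0,0,-0.5,-1],[0.985,0.91,0.23,0,0,-0.5,-1],[0.985,0.91,0.23,0,0,-0.5,-1],[0.985,0.91,0.23,0,0,-0.5,-1],[0.985,0.91,0.23,0,0,-0.5,-1],[0.985,0.91,0.23,0,0,-0.5,-1],[0.985,0.91,0.23,0,0,-0.5,-1],[0.985,0.91,0.23,0,0,-0.5,-1],[0.985,0.91,0.23,0,0,-0.5,-1],[0.985,0.91,0.23,0,0,-0.5,-1],[0.985,0.91,0.23,0,0,-0.5,-1]]]'
python3 - <<'E'
from h import *
s=robot.sense();print(s)
i=viewer.snapshot("wrist");cv2.imwrite("pics/w2.png",i);json.dump({k:np.array(s[k]).tolist() for k in("position","ee_rot")},open("w2.json","w"))
cv2.imwrite("pics/w2v.png",cv2.resize(i,(800,600),interpolation=cv2.INTER_CUBIC))
E
```

```text
clock: 0.65
position: [0.3398, 0.4384, 0.369]
ee_rot: [179.8, 0.0, -22.2]
wrist_force: [-0.5, -0.2, -0.1]
opening: 0.085
grip_force: 0.0
clock: 1.15
position: [0.4252, 0.2571, 0.3343]
ee_rot: [179.8, 0.1, -22.2]
wrist_force: [0.1, -0.5, -0.5]
opening: 0.0855
grip_force: 0.0
[0.42521334 0.25705073 0.33428962] [ 1.79816678e+02  7.42691347e-02 -2.22227523e+01] [ 53.8   7.3 -27.   -0.  -55.9  13.9]
clock: 2.45
position: [0.5105, 0.0809, 0.3013]
ee_rot: [180.0, -0.0, 67.9]
wrist_force: [0.2, 0.1, -0.5]
opening: 0.0851
grip_force: 0.0
{'clock': 2.45, 'joint_pos': array([ 3.07806775e+01,  1.11714560e+01, -2.72105347e+01,  1.39059698e-03,
       -5.16090627e+01,  1.27161241e+02]), 'joint_velocities': array([-0.19126179, -0.04468112, -0.11087731, -0.02246541,  0.11610453,
       -3.8125051 ]), 'joint_efforts': array([-8.64581525e-03, -4.04494822e+01,  2.44789195e+01,  5.78869119e+00,
       -1.62416411e-03,  9.83758494e-01]), 'position': array([0.51054176, 0.08085779, 0.30125452]), 'ee_rot': array([ 1.79993727e+02, -6.47139800e-03,  6.79427821e+01]), 'wrist_force': array([ 0.19839615,  0.06823143, -0.47606095]), 'wrist_torque': array([0.01451213, 0.03285621, 0.00717647]), 'grip_force': 0.0, 'opening': 0.08506467158628468}
```

View pics/w2v.png

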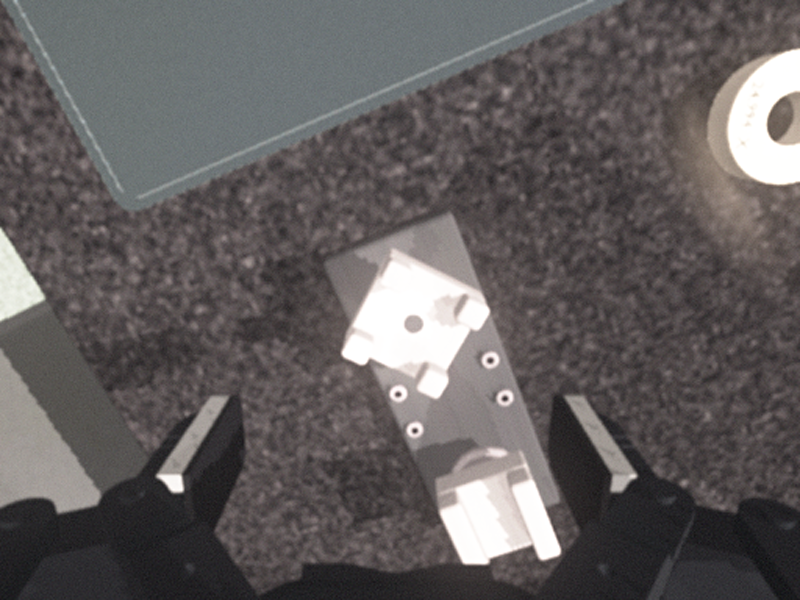

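View pics/w1.png

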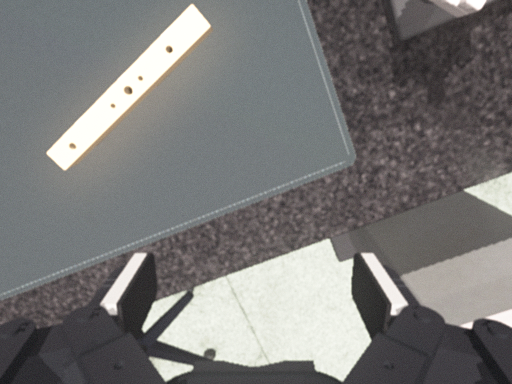

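w2v shows the head hole at (414,323), head posts at (471,310), (357,347) and (432,380), the screws at (490,360), (505,398), (398,394) and (415,430), and plate corners at (325,262) and (452,213). In w1 the whole bar is visible: hole (128,90), corners (193,5), (211,24), (65,170) and (47,152).

```bash
python3 - <<'E'
from h import *
c2=cam("wrist",json.load(open("w2.json")));c1=cam("wrist",json.load(open("w1.json")));k=.64
P=lambda u,v,z:px2w("",u*k-.18,v*k-.18,z,c2)
h=P(414,323,.0495);print("hole",h)
po=[P(u,v,.0615) for u,v in((471,308),(432,379),(357,346))]
print("posts",po,"mid",(po[0]+po[2])/2,[np.linalg.norm(po[1]-po[i]) for i in(0,2)])
d=po[0]-po[2];print("diag",np.linalg.norm(d),"edge yaw",(np.degrees(np.arctan2(d[1],d[0]))-45)%90)
sc=[P(u,v,.018) for u,v in((490,360),(505,398),(398,394),(415,430))];print("screws",sc,np.mean(sc,0))
pc=[P(325,262,.014),P(452,213,.014),P(558,500,.014)];print("plate",pc);e=pc[1]-pc[0];f=pc[1]-pc[2]
print("plate w",np.linalg.norm(e),np.degrees(np.arctan2(e[1],e[0])),np.degrees(np.arctan2(f[1],f[0]))-90)
fr=[P(x,y,.059) for x,y in((438,505),(484,492),(522,475+5),(559,553))];print("fix",fr)
# sub-pixel head region
B=[px2w("",u,v,.024,c1) for u,v in((193,5),(211,24),(65,170),(47,152))];print("bar",B,np.mean(B,0),np.linalg.norm(B[0]-B[3]),np.linalg.norm(B[0]-B[1]))
print("barhole",px2w("",128,90,.024,c1));b=B[0]+B[1]-B[2]-B[3];print("bar yaw(y axis)",np.degrees(np.arctan2(b[1],b[0]))-90)
E
```

```text
hole [0.51604699 0.07299604 0.0495    ]
posts [array([0.541833  , 0.07468433, 0.0615    ]), array([0.51510252, 0.05016585, 0.0615    ]), array([0.49098538, 0.07674322, 0.0615    ])] mid [0.51640919 0.07571378 0.0615    ] [np.float64(0.03627223335550758), np.float64(0.0358886161709177)]
diag 0.050889282077101035 edge yaw 42.68128667489951
screws [array([0.54169985, 0.02750835, 0.018     ]), array([0.5419148 , 0.00351235, 0.018     ]), array([0.48991042, 0.02712356, 0.018     ]), array([0.49028377, 0.00332247, 0.018     ])] [0.51595221 0.01536668 0.018     ]
plate [array([0.48293705, 0.10683501, 0.014     ]), array([0.54993911, 0.10601394, 0.014     ]), array([ 0.54943431, -0.07348012,  0.014     ])]
plate w 0.06700709185961641 -0.7020919559870856 -0.16113673455576816
fix [array([ 0.49361598, -0.01474748,  0.059     ]), array([ 0.51653246, -0.01597398,  0.059     ]), array([ 0.53536707, -0.01629758,  0.059     ]), array([ 0.53919548, -0.06417041,  0.059     ])]
bar [array([0.56232725, 0.24785074, 0.024     ]), array([0.54579674, 0.24085268, 0.024     ]), array([0.49021634, 0.40203148, 0.024     ]), array([0.50922888, 0.40757884, 0.024     ])] [0.5268923  0.32457843 0.024     ] 0.16832262141115462 0.01795078055141182
barhole [0.52749131 0.32104903 0.024     ]
bar yaw(y axis) -161.2907460087571
```

The fixture centre is at about (0.516, 0.0155) with yaw near 0°. The thread axis is at about (0.5162, 0.073), and the hole and the plate centre + 57.5 mm agree. The head yaw is about 42.7°. I'll turn the tool to 42.7°, descend and grip.

```bash

python3 -m creep '[[[-0.033,0.055,0.2,0,0,0.14,-1],[-0.033,0.055,0.2,0,0,0.14,-1],[-0.033,0.055,0.2,0,0,0.14,-1],[-0.033,0.055,0.2,0,0,0.14,-1],[-0.033,0.055,0.3,0,0,0.14,-1],[-0.033,0.055,0.45,0,0,0.14,-1],[-0.033,0.055,0.6,0,0,0.14,-1],[-0.033,0.055,0.689,0,0,0.14,-1],[-0.033,0.055,0.689,0,0,0.14,-1],[-0.033,0.055,0.689,0,0,0.14,-1]]]'
python3 - <<'E'
from h import *
s=robot.sense();print(s["joint_pos"].round(1),s["position"],s["ee_rot"],s["wrist_torque"])
i=viewer.snapshot("wrist");cv2.imwrite("pics/w3.png",i)
E
```

```text
clock: 3.33
position: [0.5162, 0.0726, 0.1975]
ee_rot: [-180.0, 0.1, 42.7]
wrist_force: [0.1, -0.5, 0.2]
opening: 0.0853
grip_force: 0.0
[ 29.6  19.7 -32.8   0.  -37.6 103.1] [0.51621099 0.07261167 0.19750358] [-1.79984949e+02  9.98338662e-02  4.26957250e+01] [-0.01301301  0.01057668 -0.00647011]
```

View pics/w3.png

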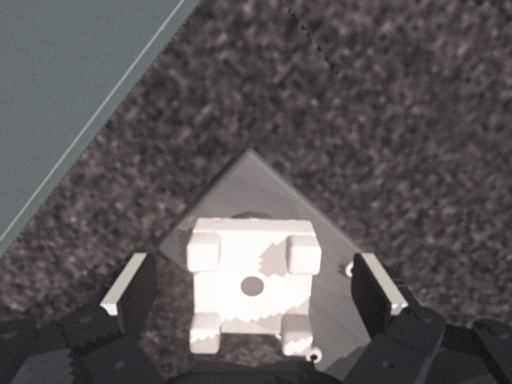

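w3 shows the head squared between the pads, with its hole at (252,286) and the pads at x 140 and 370. I'll close on it.

```bash

python3 -m creep '[[[0,0,0,0,0,0,1],[0,0,0,0,0,0,1],[0,0,0,0,0,0,1],[0,0,0,0,0,0,1],[0,0,0,0,0,0,1],[0,0,0,0,0,0,1],[0,0,0,0,0,0,1],[0,0,0,0,0,0,1]]]' 40
cat > q.py <<'E'
from h import *
s=robot.sense();K,R,t=cam("wrist",s);h=px2w("wrist",0,0,0) if 0 else None
print("t",s["clock"],"yaw",s["ee_rot"].round(2),"pos",s["position"].round(4),"F",s["wrist_force"].round(1),"T",s["wrist_torque"].round(3),"j6",s["joint_pos"][5].round(1),s["joint_efforts"][5].round(3),"grip",round(s["grip_force"],1),round(s["opening"],4))
E
python3 q.py
python3 -m creep '[[[0,0,0.0005,0,0,0.02,1],[0,0,0.001,0,0,0.04,1],[0,0,0.0015,0,0,0.06,1],[0,0,0.002,0,0,0.08,1],[0,0,0.0028,0,0,0.1,1]]]'
python3 q.py
```

```text
clock: 4.05
position: [0.516, 0.073, 0.1991]
ee_rot: [-180.0, -0.1, 42.8]
wrist_force: [-6.0, 5.1, 9.3]
opening: 0.0471
grip_force: 39.3
t 4.05 yaw [-1.7998e+02 -8.0000e-02  4.2800e+01] pos [0.516  0.073  0.1991] F [-6.   5.1  9.3] T [ 1.85   2.366 -0.003] j6 103.2 0.044 grip 39.3 0.0471
clock: 4.47
position: [0.5161, 0.073, 0.1989]
ee_rot: [-180.0, -0.1, 24.6]
wrist_force: [-7.5, 3.3, 14.1]
opening: 0.0473
grip_force: 39.5
t 4.4667 yaw [-1.7997e+02 -7.0000e-02  2.4640e+01] pos [0.5161 0.073  0.1989] F [-7.5  3.3 14.1] T [1.506 2.622 0.069] j6 85.0 1.176 grip 39.5 0.0473
```

```bash

python3 -m creep '[[[0,0,-0.01,0,0,0.02,1],[0,0,-0.01,0,0,0.045,1],[0,0,-0.01,0,0,0.07,1],[0,0,-0.01,0,0,0.09,1],[0,0,-0.01,0,0,0.095,1],[0,0,-0.01,0,0,0.1,1]]]'
python3 q.py
python3 -m creep '[[[0,0,0,0,0,0.02,1],[0,0,0,0,0,0.045,1],[0,0,0,0,0,0.07,1],[0,0,0,0,0,0.09,1],[0,0,0,0,0,0.095,1],[0,0,0,0,0,0.1,1]]]'
python3 q.py
python3 -m creep '[[[0,0,0.001,0,0,0.02,1],[0,0,0.001,0,0,0.045,1],[0,0,0.001,0,0,0.07,1],[0,0,0.001,0,0,0.09,1],[0,0,0.001,0,0,0.095,1],[0,0,0.001,0,0,0.1,1]]]'
python3 q.py
```

```text
clock: 4.97
position: [0.5161, 0.0728, 0.1991]
ee_rot: [-180.0, -0.0, 6.8]
wrist_force: [-2.1, 4.6, -1.0]
opening: 0.0474
grip_force: 44.7
t 4.9667 yaw [-1.7997e+02 -2.0000e-02  6.8200e+00] pos [0.5161 0.0728 0.1991] F [-2.1  4.6 -1. ] T [ 1.638  0.753 -0.007] j6 67.2 -0.008 grip 44.7 0.0474
clock: 5.47
position: [0.5162, 0.0727, 0.199]
ee_rot: [-180.0, -0.0, -11.1]
wrist_force: [-2.2, 4.6, -2.0]
opening: 0.0474
grip_force: 44.8
t 5.4667 yaw [-179.98   -0.    -11.12] pos [0.5162 0.0727 0.199 ] F [-2.2  4.6 -2. ] T [1.754 0.769 0.04 ] j6 49.3 -0.013 grip 44.8 0.0474
clock: 5.97
position: [0.5161, 0.0726, 0.1989]
ee_rot: [-180.0, 0.0, -29.1]
wrist_force: [-2.9, 4.5, -0.4]
opening: 0.0473
grip_force: 44.9
t 5.9667 yaw [-179.99    0.    -29.08] pos [0.5161 0.0726 0.1989] F [-2.9  4.5 -0.4] T [1.643 0.969 0.145] j6 31.3 0.019 grip 44.9 0.0473
```

```bash
for i in 1; do
python3 -m creep '[[[0,0,0,0,0,0.002,1],[0,0,0,0,0,0.004,1],[0,0,0,0,0,0.006,1]]]' >/dev/null; python3 q.py
python3 -m creep '[[[0,0,0,0,0,0.002,1],[0,0,0,0,0,0.004,1]]]' >/dev/null; python3 q.py
python3 -m creep '[[[0,0,0,0,0,0.002,1],[0,0,0,0,0,0.004,1]]]' >/dev/null; python3 q.py
python3 -m creep '[[[0,0,0,0,0,0.002,1],[0,0,0,0,0,0.004,1]]]' >/dev/null; python3 q.py
done
```

```text
t 6.2167 yaw [-180.      0.    -30.12] pos [0.5161 0.0726 0.1989] F [-3.1  4.8 -0.1] T [1.71  0.958 0.118] j6 30.3 0.018 grip 44.9 0.0471
t 6.3833 yaw [-1.800e+02  1.000e-02 -3.084e+01] pos [0.5161 0.0726 0.1989] F [-2.7  3.8  0.4] T [1.663 0.975 0.12 ] j6 29.6 0.019 grip 44.9 0.047
t 6.55 yaw [-180.      0.    -31.56] pos [0.5162 0.0726 0.1989] F [-3.2  4.2  0.1] T [1.633 0.959 0.095] j6 28.9 0.017 grip 44.9 0.0472
t 6.7167 yaw [-1.800e+02  1.000e-02 -3.228e+01] pos [0.5161 0.0726 0.1989] F [-2.2  4.6  0.7] T [1.644 0.966 0.13 ] j6 28.1 0.016 grip 44.9 0.047
```

```bash

python3 -m creep '[[[0,0,0.001,0,0,0.02,1],[0,0,0.001,0,0,0.045,1],[0,0,0.001,0,0,0.07,1],[0,0,0.001,0,0,0.09,1],[0,0,0.001,0,0,0.1,1],[0,0,0.001,0,0,0.106,1],[0,0,0.002,0,0,0.11,1],[0,0,0.002,0,0,0.113,1],[0,0,0.002,0,0,0.115,1],[0,0,0.002,0,0,0.117,1],[0,0,0.002,0,0,0.119,1]]]' >/dev/null; python3 q.py
python3 -m creep '[[[0,0,0,0,0,0.002,1],[0,0,0,0,0,0.004,1]]]' >/dev/null; python3 q.py
python3 -m creep '[[[0,0,0,0,0,0.002,1],[0,0,0,0,0,0.004,1]]]' >/dev/null; python3 q.py
python3 -m creep '[[[0,0,0.001,0,0,0.02,1],[0,0,0.001,0,0,0.045,1],[0,0,0.001,0,0,0.07,1],[0,0,0.001,0,0,0.09,1],[0,0,0.001,0,0,0.1,1],[0,0,0.001,0,0,0.106,1],[0,0,0.002,0,0,0.11,1],[0,0,0.002,0,0,0.113,1],[0,0,0.002,0,0,0.115,1],[0,0,0.002,0,0,0.117,1],[0,0,0.002,0,0,0.119,1]]]' >/dev/null; python3 q.py
python3 -m creep '[[[0,0,0,0,0,0.002,1],[0,0,0,0,0,0.004,1]]]' >/dev/null; python3 q.py
python3 -m creep '[[[0,0,0,0,0,0.002,1],[0,0,0,0,0,0.004,1]]]' >/dev/null; python3 q.py
```

```text
t 7.6333 yaw [179.99  -0.   -53.72] pos [0.5161 0.0725 0.1987] F [-3.2  3.5  2.9] T [1.407 1.452 0.164] j6 6.7 -0.055 grip 45.2 0.0471
t 7.8 yaw [179.99  -0.   -54.43] pos [0.5161 0.0725 0.1988] F [-4.4  3.9  3.9] T [1.385 1.445 0.204] j6 6.0 -0.056 grip 45.2 0.0471
t 7.9667 yaw [179.99  -0.   -55.16] pos [0.5161 0.0725 0.1987] F [-4.4  3.8  2.8] T [1.393 1.387 0.176] j6 5.3 -0.057 grip 45.2 0.0471
t 8.8833 yaw [ 1.7997e+02 -1.0000e-02 -7.6570e+01] pos [0.516  0.0724 0.1986] F [-5.6  3.4  6.3] T [1.249 1.844 0.279] j6 -16.2 -0.134 grip 45.5 0.0475
t 9.05 yaw [ 1.7997e+02 -2.0000e-02 -7.7280e+01] pos [0.5159 0.0724 0.1986] F [-6.2  3.2  5.8] T [1.256 1.903 0.264] j6 -16.9 -0.134 grip 45.4 0.0472
t 9.2167 yaw [ 1.7997e+02 -2.0000e-02 -7.8000e+01] pos [0.516  0.0724 0.1986] F [-6.1  3.6  5.8] T [1.264 1.795 0.253] j6 -17.6 -0.136 grip 45.4 0.0473
```

Torque while creeping rises 0.116, 0.18, 0.26 N m at tool yaw -31°, -54° and -77°. So the head was still loose at the 0° alignment, snug came at about -30°, and the first alignment past snug is at -90°. I'll go there, let go and look.

```bash

python3 -m creep '[[[0,0,0,0,0,0.015,1],[0,0,0,0,0,0.03,1],[0,0,0,0,0,0.045,1],[0,0,0.001,0,0,0.055,1],[0,0,0.001,0,0,0.061,1],[0,0,0.001,0,0,0.064,1],[0,0,0.001,0,0,0.066,1],[0,0,0.001,0,0,0.0665,1]]]' >/dev/null; python3 q.py
python3 -m creep '[[[0,0,0,0,0,0,-1],[0,0,0,0,0,0,-1],[0,0,0,0,0,0,-1],[0,0,0,0,0,0,-1],[0,0,0,0,0,0,-1],[0,0,0,0,0,0,-1],[0,0,-0.1,0,0,0,-1],[0,0,-0.35,0,0,0,-1],[0,0,-0.6,0,0,0,-1],[0,0,-0.8,0,0,0,-1],[0,0,-0.9,0,0,0,-1],[0,0,-0.9,0,0,0,-1],[0,0,-0.9,0,0,0,-1]]]'; python3 q.py
python3 - <<'E'
from h import *
s=robot.sense();i=viewer.snapshot("wrist");cv2.imwrite("pics/w4.png",i);json.dump({k:np.array(s[k]).tolist() for k in("position","ee_rot")},open("w4.json","w"))
cv2.imwrite("pics/w4v.png",cv2.resize(i,(800,600),interpolation=cv2.INTER_CUBIC))
E
```

```text
t 9.8833 yaw [ 1.7997e+02 -3.0000e-02 -8.9970e+01] pos [0.5159 0.0724 0.1985] F [-5.8  3.9  6.6] T [1.333 2.123 0.284] j6 -29.6 -0.375 grip 45.6 0.0471
clock: 10.97
position: [0.5162, 0.0725, 0.3339]
ee_rot: [-179.9, 0.1, -90.1]
wrist_force: [0.0, 0.5, -1.0]
opening: 0.0856
grip_force: 0.0
t 10.9667 yaw [-1.7989e+02  7.0000e-02 -9.0120e+01] pos [0.5162 0.0725 0.3339] F [ 0.   0.5 -1. ] T [-0.011  0.014  0.037] j6 -29.7 0.001 grip 0.0 0.0856
```

View pics/w4v.png

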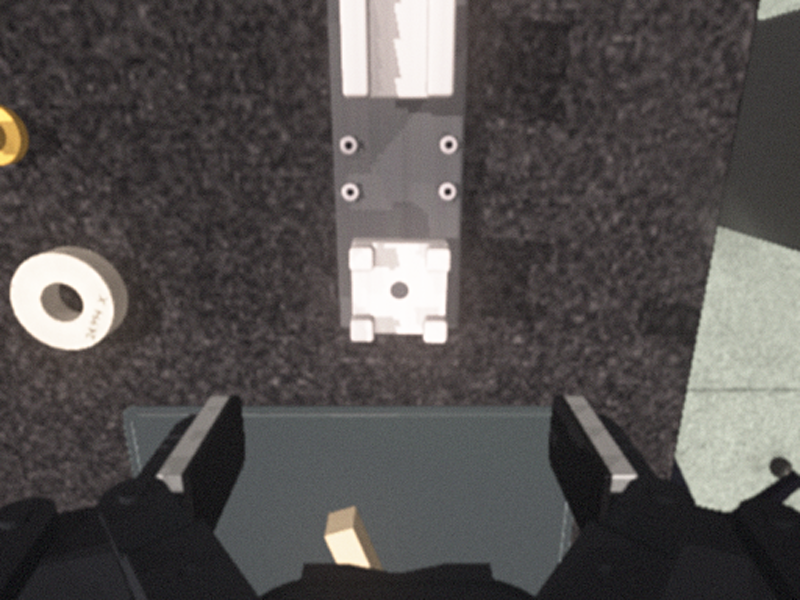

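w4v shows the head aligned: posts at (361,257), (438,257), (361,330) and (435,330), hole at (399,290), fixed slot walls at x 355 and 440. Next I go over the bar and look again.

```bash

python3 -m creep '[[[-0.85,-0.037,0,0,0,-0.05,-1],[-0.85,-0.037,0,0,0,-0.05,-1],[-0.85,-0.037,0,0,0,-0.05,-1],[-0.85,-0.037,0,0,0,-0.05,-1]]]' >/dev/null
python3 q.py
python3 -m creep '[[[-0.8,0.09,0.2,0,0,-0.054,-1],[-0.8,0.09,0.2,0,0,-0.054,-1],[-0.8,0.09,0.2,0,0,-0.054,-1],[-0.8,0.09,0.2,0,0,-0.054,-1],[-0.8,0.09,0.2,0,0,-0.054,-1],[-0.8,0.09,0.2,0,0,-0.054,-1]]]' >/dev/null
python3 q.py
python3 - <<'E'
from h import *
s=robot.sense();i=viewer.snapshot("wrist");cv2.imwrite("pics/w5.png",i);json.dump({k:np.array(s[k]).tolist() for k in("position","ee_rot")},open("w5.json","w"))
cv2.imwrite("pics/w5v.png",cv2.resize(i,(800,600),interpolation=cv2.INTER_CUBIC))
c4=cam("wrist",json.load(open("w4.json")));P=lambda u,v,z:px2w("",u*.64-.18,v*.64-.18,z,c4)[:2].round(4)
sc=[P(348,145,.018),P(448,145,.018),P(350,191,.018),P(447,191,.018)];print(sc,np.mean(sc,0))
print("hole",P(399.5,290,.049),"posts",[P(u,v,.061) for u,v in((361,257),(438,257),(361,329),(436,329))])
print("fixed walls",P(342,96,.059),P(454,96,.059),P(341,10,.059),P(455,10,.059))
E
```

```text
t 11.35 yaw [ 1.7995e+02 -4.0000e-02 -8.0940e+01] pos [0.5225 0.2049 0.3313] F [0.3 0.  0.3] T [-0.017 -0.156  0.002] j6 -32.3 -0.788 grip 0.0 0.0857
t 11.85 yaw [ 1.7985e+02 -9.0000e-02 -7.1350e+01] pos [0.4898 0.3164 0.3015] F [0.3 0.4 0. ] T [-0.052 -0.02  -0.046] j6 -33.4 -0.037 grip 0.0 0.0855
[array([0.5414, 0.0029]), array([0.4897, 0.003 ]), array([0.5411, 0.0264]), array([0.4896, 0.0265])] [0.51545 0.0147 ]
hole [0.5149 0.0718] posts [array([0.533 , 0.0518]), array([0.4969, 0.0519]), array([0.5338, 0.088 ]), array([0.4971, 0.0881])]
fixed walls [ 0.5397 -0.0189] [ 0.4915 -0.0188] [ 0.539  -0.0519] [ 0.4921 -0.0518]
```

View pics/w5v.png

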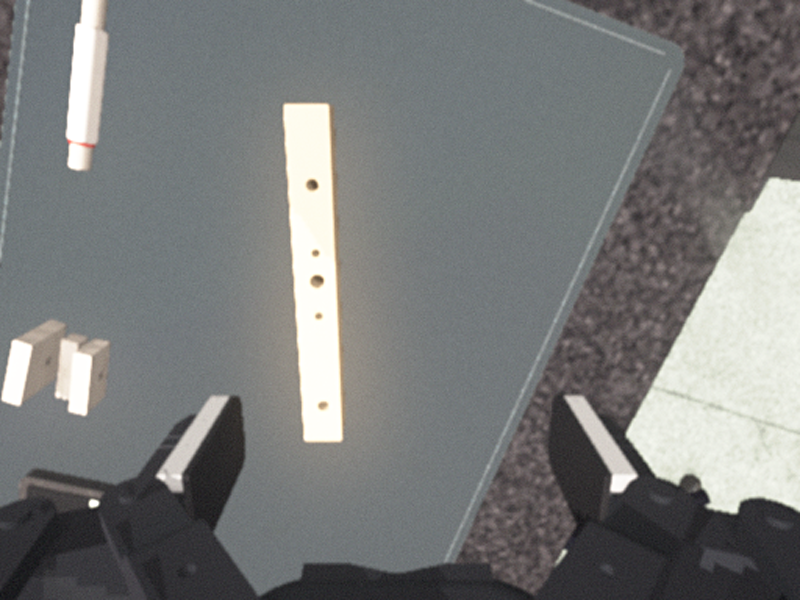

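w5v shows the bar at top corners (284,103), (329,103), (342,440) and (304,440), with its centre hole at (317,281).

```bash
python3 - <<'E'
from h import *
s=json.load(open("w5.json"));c=cam("wrist",s);P=lambda u,v,z:px2w("",u*.64-.18,v*.64-.18,z,c)
B=[P(u,v,.024) for u,v in((284,103),(329,103),(342,440),(304,440))]
print(np.round(B,4),np.mean(B,0),np.linalg.norm(B[0]+B[1]-B[2]-B[3])/2,np.linalg.norm(B[0]-B[1]),np.linalg.norm(B[2]-B[3]));b=B[0]+B[1]-B[2]-B[3];y=np.degrees(np.arctan2(b[1],b[0]));print("dir",y)
h=P(317,281,.024);print("hole",h)
p=np.array(s["position"]);R=Ro.from_euler('xyz',s["ee_rot"],degrees=True).as_matrix()
m=np.mean(B,0)
for q in(h,m): print((R.T@(np.array([q[0],q[1],.179])-p)/.15).round(3),"turn",(s["ee_rot"][2]-y)/180)
E
```

```text
[[0.5639 0.2471 0.024 ]
 [0.5453 0.2408 0.024 ]
 [0.4908 0.4014 0.024 ]
 [0.51   0.4079 0.024 ]] [0.52750917 0.32428372 0.024     ] 0.16963334019898665 0.0196507656244165 0.020345700608656963
dir -71.36199098727813
hole [0.52792374 0.32035649 0.024     ]
[ 0.055 -0.252  0.816] turn 3.95349756555024e-05
[ 0.029 -0.257  0.816] turn 3.95349756555024e-05
```

```bash

python3 -m creep '[[[0.029,-0.256,0.1,0,0,0,-1],[0.029,-0.256,0.3,0,0,0,-1],[0.029,-0.256,0.5,0,0,0,-1],[0.029,-0.256,0.7,0,0,0,-1],[0.029,-0.256,0.8,0,0,0,-1],[0.029,-0.256,0.816,0,0,0,-1],[0.029,-0.256,0.816,0,0,0,-1]]]' >/dev/null
python3 q.py
python3 -m creep '[[[0,0,0,0,0,0,1],[0,0,0,0,0,0,1],[0,0,0,0,0,0,1],[0,0,0,0,0,0,1],[0,0,0,0,0,0,1],[0,0,0,0,0,0,1],[0,0,0,0,0,0,1],[0,0,0,0,0,0,1],[0,0,0,0,0,0,1],[0,0,0,0,0,0,1]]]' 40 >/dev/null
python3 q.py
```

```text
t 12.4833 yaw [ 1.7989e+02 -7.0000e-02 -7.1490e+01] pos [0.5283 0.3232 0.1799] F [ 0.2 -0.   0.7] T [ 0.018  0.001 -0.057] j6 -31.0 0.003 grip 0.0 0.0852
t 13.3167 yaw [-1.7995e+02  2.0000e-02 -7.1370e+01] pos [0.528  0.3248 0.1816] F [-1.4  0.   5.3] T [-0.202  0.677  0.05 ] j6 -31.0 -0.014 grip 40.6 0.019
```

```bash

python3 -m creep '[[[0,0,-0.1,0,0,0,1],[0,0,-0.3,0,0,0,1],[0,0,-0.5,0,0,0,1],[0,0,-0.7,0,0,0,1],[0,0,-0.8,0,0,0,1],[0,0,-0.8,0,0,0,1]]]' >/dev/null
python3 q.py
python3 -m creep '[[[0.2,0.08,0,0,0,0.03,1],[0.4,0.16,0,0,0,0.06,1],[0.6,0.24,0,0,0,0.09,1],[0.8,0.31,0,0,0,0.1035,1],[0.967,0.367,0,0,0,0.1035,1],[0.967,0.367,0,0,0,0.1035,1],[0.967,0.367,0,0,0,0.1035,1]]]' >/dev/null
python3 q.py
python3 - <<'E'
from h import *
s=robot.sense();R=Ro.from_euler('xyz',s["ee_rot"],degrees=True).as_matrix()
print((R.T@(np.array([.5158,.015,s["position"][2]])-s["position"])/.15).round(3))
E
```

```text
t 13.8167 yaw [-1.7972e+02  1.5000e-01 -7.1380e+01] pos [0.5284 0.3252 0.3042] F [ 0.6  0.5 -5.6] T [ 0.183 -0.127 -0.021] j6 -31.0 -0.001 grip 40.6 0.019
t 14.4 yaw [ 1.7982e+02 -8.0000e-02 -9.0180e+01] pos [0.5211 0.1677 0.2987] F [-0.3  0.6 -6.5] T [ 0.072 -0.058  0.027] j6 -38.5 0.149 grip 40.6 0.0192
[1.018e+00 3.200e-02 1.000e-03]
```

```bash

python3 -m creep '[[[0.2,0.01,0,0,0,0,1],[0.4,0.02,0,0,0,0,1],[0.6,0.03,0.05,0,0,0,1],[0.8,0.032,0.1,0,0,0,1],[0.93,0.032,0.15,0,0,0,1],[1,0.032,0.2,0,0,0,1],[1,0.032,0.2,0,0,0,1],[1,0.032,0.2,0,0,0,1]]]' >/dev/null
python3 q.py
python3 - <<'E'
from h import *
s=robot.sense();R=Ro.from_euler('xyz',s["ee_rot"],degrees=True).as_matrix()
print((R.T@(np.array([.5158,.015,.2266])-s["position"])/.15).round(3))
i=viewer.snapshot("wrist");b=viewer.snapshot("side")
cv2.imwrite("pics/w6v.png",np.hstack([cv2.resize(i,(400,300)),cv2.resize(b[160:220,220:300],(400,300),interpolation=cv2.INTER_CUBIC)]))
E
```

```text
t 15.0667 yaw [ 1.7989e+02 -3.0000e-02 -9.0080e+01] pos [0.5171 0.0197 0.2694] F [-0.5  0.2 -5.9] T [ 0.064 -0.081  0.003] j6 -24.0 0.115 grip 40.5 0.019
[0.031 0.008 0.286]
```

View pics/w6v.png

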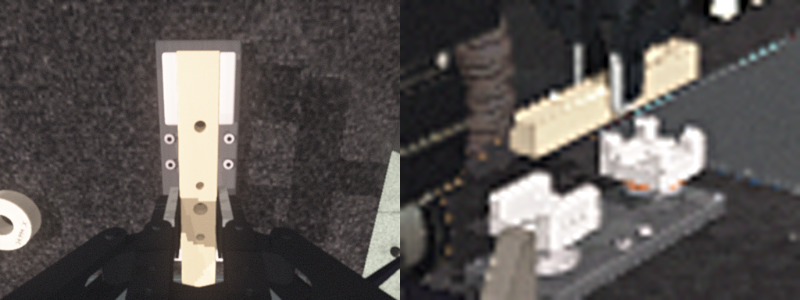

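w6v shows the bar level above both slots: at the fixed rest it is central between the walls (162-235, bar 178-219). I'll lower it gently, watching the force.

```bash

python3 -m creep '[[[0.031,0.008,0.04,0,0,0,1],[0.031,0.008,0.1,0,0,0,1],[0.031,0.008,0.15,0,0,0,1],[0.031,0.008,0.2,0,0,0,1],[0.031,0.008,0.23,0,0,0,1],[0.031,0.008,0.25,0,0,0,1],[0.031,0.008,0.25,0,0,0,1]]]' >/dev/null
python3 q.py
python3 -m creep '[[[0,0,0.008,0,0,0,1],[0,0,0.014,0,0,0,1],[0,0,0.018,0,0,0,1],[0,0,0.018,0,0,0,1]]]' >/dev/null
python3 q.py
python3 -m creep '[[[0,0,0.005,0,0,0,1],[0,0,0.01,0,0,0,1],[0,0,0.01,0,0,0,1]]]' >/dev/null
python3 q.py
```

```text
t 15.75 yaw [ 1.7992e+02 -3.0000e-02 -9.0030e+01] pos [0.5158 0.0149 0.2322] F [-0.9 -0.  -5.7] T [-0.052 -0.013  0.001] j6 -23.5 -0.001 grip 40.6 0.019
t 16.0833 yaw [-1.7998e+02  1.0000e-02 -9.0030e+01] pos [0.516  0.0149 0.2306] F [-0.3 -0.  -5.9] T [-0.038 -0.057  0.014] j6 -23.5 -0.0 grip 40.6 0.0195
t 16.3333 yaw [-180.      0.    -90.04] pos [0.5159 0.0149 0.2289] F [ 0.   0.3 -6.8] T [-0.022  0.021  0.042] j6 -23.5 0.0 grip 40.6 0.0189
```

```bash

python3 -m creep '[[[0,0,0.005,0,0,0,1],[0,0,0.009,0,0,0,1],[0,0,0.009,0,0,0,1]]]' >/dev/null
python3 q.py
python3 -m creep '[[[0,0,0.003,0,0,0,1],[0,0,0.006,0,0,0,1],[0,0,0.006,0,0,0,1]]]' >/dev/null
python3 q.py
```

```text
t 16.5833 yaw [179.99  -0.   -90.03] pos [0.5159 0.0149 0.2275] F [-0.8 -0.4 -6.4] T [-0.029 -0.004  0.004] j6 -23.5 0.0 grip 40.6 0.0194
t 16.8333 yaw [-1.7999e+02 -1.0000e-02 -9.0020e+01] pos [0.516  0.0149 0.2268] F [-0.6 -0.4 -3.9] T [-0.035  0.341  0.007] j6 -23.5 -0.032 grip 41.0 0.019
```

```bash

python3 -m creep '[[[0,0,0.003,0,0,0,1],[0,0,0.005,0,0,0,1],[0,0,0.005,0,0,0,1]]]' >/dev/null
python3 q.py
python3 -m creep '[[[0,0,0,0,0,0,0.4],[0,0,0,0,0,0,0.3],[0,0,0,0,0,0,0],[0,0,0,0,0,0,-1],[0,0,0,0,0,0,-1],[0,0,0,0,0,0,-1],[0,0,0,0,0,0,-1],[0,0,0,0,0,0,-1],[0,0,0,0,0,0,-1],[0,0,-0.1,0,0,0,-1],[0,0,-0.3,0,0,0,-1],[0,0,-0.5,0,0,0,-1],[0,0,-0.7,0,0,0,-1],[0,0,-0.8,0,0,0,-1],[0,0,-0.8,0,0,0,-1],[0,0,-0.8,0,0,0,-1]]]' >/dev/null
python3 q.py
python3 - <<'E'
from h import *
s=robot.sense();i=viewer.snapshot("wrist");b=viewer.snapshot("side");json.dump({k:np.array(s[k]).tolist() for k in("position","ee_rot")},open("w7.json","w"));cv2.imwrite("pics/w7.png",i)
cv2.imwrite("pics/w7v.png",np.hstack([cv2.resize(i,(400,300)),cv2.resize(b[160:220,220:300],(400,300),interpolation=cv2.INTER_CUBIC)]))
E
```

```text
t 17.0833 yaw [-1.7998e+02 -1.0000e-02 -9.0010e+01] pos [0.516  0.0149 0.2266] F [-3.8 -1.9  3.8] T [-0.155  1.185  0.048] j6 -23.5 -0.025 grip 42.0 0.0191
t 18.4167 yaw [-1.7987e+02  7.0000e-02 -9.0040e+01] pos [0.516  0.015  0.3469] F [-0.4 -0.1 -0.5] T [ 0.009 -0.036 -0.011] j6 -23.5 0.0 grip 0.0 0.0855
```

View pics/w7v.png

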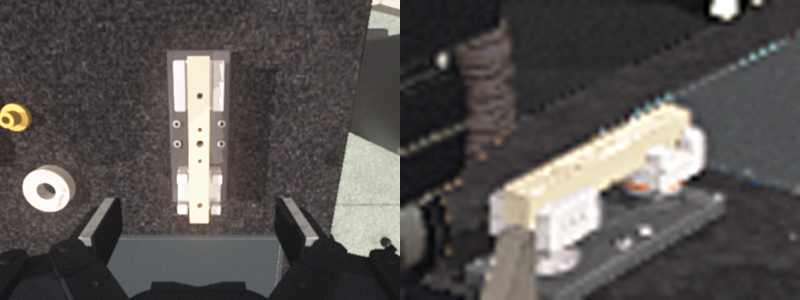

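w7v shows the bar lying down in both slots, with ends at (200,56) and (200,222). Checking the centring numerically.

```bash
python3 - <<'E'
from h import *
c=cam("wrist",json.load(open("w7.json")));i=cv2.imread("pics/w7.png").astype(int)
m=((i[:,:,2]-i[:,:,0])>25)&(i[:,:,2]>130);m[:,:225]=0;m[:,290:]=0
r=np.where(m[:,245:268].sum(1)>12)[0];print(r.min(),r.max())
for v in(r.min()-.5,r.max()+.5):print(px2w("",256,v,.0695,c))
for v in(56,223):print(px2w("",256,v*1.28,.0695,c))
E
```

```text
71 286
[ 0.51475592 -0.07065118  0.0695    ]
[0.51445371 0.10098931 0.0695    ]
[ 0.51475457 -0.06988795  0.0695    ]
[0.51445553 0.0999546  0.0695    ]
```

```bash
python3 -c "
from workcell import robot
print(robot.close_job())"
```

```text
the job is handed in; nothing more can be done
None
```

The job is handed in at about 18.5 s: the rest head was turned clockwise past snug to the first slot alignment (0.28 N m there) and released, and the pale bar lies in both slots, centred to within about 1 mm.

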